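# Change the crumb tray under the cooling loaves

## Task

The crumb tray under the two cooling loaves is due for washing: move both loaves over to the bread board, lift the crumb tray out of the trestle and set it flat in the grey dish tray, and put the clean crumb tray from the draining board in its place, centred on the trestle's two low stretchers. Then lay each loaf back across the two rails exactly where it lay before. Leave the flour shaker and the yeast jar where they stand.

Things in the scene. Friction and masses are not known exactly. Their poses are not given: they have to be found in the camera images.
- loaf_long_c (a point): The long loaf: brown crust, pointed ends, slanting cuts on a floury top; 250 mm long, 62 mm wide at the middle where it is gripped, 56 mm high, flat underside, about 0.26 kg. Starts lying across the trestle's two rails beside the tin loaf. The point is its centre, 26 mm above its underside; x runs along the loaf, y across it, z up.
- loaf_tin_c (a point): The tin loaf: brown, brick-shaped, square-ended, one straight cut along its domed top; 205 mm long, 62 mm wide where gripped, 62 mm high, flat underside, about 0.34 kg. Starts across the trestle's rails beside the long loaf, left or right of it, centres 112 mm apart. The point is its centre, 31 mm above its underside; x along the loaf, y across, z up.
- tray_used_c (a point): The used crumb tray: a bare steel trough, open at the top, 250 mm long, 64 mm wide, 28 mm high, walls 3 mm, about 0.22 kg. At the start it lies under the loaves, in the middle of the trestle on its two low stretchers. It can be gripped across its 64 mm width. The point is the middle of the trough, 14 mm above its underside; x along its length, y across, z up.
- tray_clean_c (a point): The clean crumb tray: the same kind of steel trough (250 x 64 x 28 mm), which at the start lies on the white draining board. The point is the middle of the trough, 14 mm above its underside; x along its length, y across, z up.
- trestle: Wooden cooling trestle, fixed. Two rails along its y, 260 mm long, 22 mm square, centred at x +-86 mm, tops 85 mm up; loaves lie across them, along x. Posts under the rail ends. Between the rails (150 mm free, open above) two low stretchers along x, 22 mm wide, at y +-98 mm, tops 22 mm up, carry the crumb tray, which lies along y, centred. Origin: its middle at bench level.
- bread_board: The bread board, brown wood with two darker strips, 250 x 250 mm, 18 mm thick, fixed: the side area for the loaves, room for both side by side along its x. Origin: the middle of its underside.
- dish_tray: The grey plastic dish tray for things to be washed, fixed: outside 310 mm along x, 150 mm along y, rim 20 mm high, walls 4 mm, floor 4 mm thick; empty at the start. A crumb tray fits in lengthwise, along its x. Origin: the middle of its underside (which is 3 mm above the bench, on a metal drip sheet).
- drainer: The white ribbed draining board, 290 mm along x by 100 mm along y, its ribs 9 mm above its underside, fixed, beside the dish tray (on either side of it); the clean crumb tray lies on it, along its x. Origin: the middle of its underside.
- flour_shaker_c (a point): Bystander: aluminium flour shaker with a side handle, 68 mm across, 118 mm high, standing on the bench behind the bread board or the drip sheet. The point is half-way up on its axis.
- yeast_jar_c (a point): Bystander: yeast jar, round, with a paper label and a metal lid, 72 mm across, 95 mm high, standing on the bench behind the bread board or the drip sheet. The point is half-way up on its axis.
There are look-alikes about, which are no part of the job. What is shaped like the part that bears loaf_tin_c but yellow is not meant.

How it is judged (in metres and radians):
On the way, in this order (a step that is already met when the one before it is completed fails the run):
1. both loaves lie on the bread board, let go, the used crumb tray still in the trestle (x of loaf_long_c in the frame of bread_board between -0.11 and 0.11 m and y of loaf_long_c in the frame of bread_board between -0.11 and 0.11 m and z of loaf_long_c in the frame of bread_board between 0.038 and 0.05 m and angle between each of loaf_long_c, loaf_tin_c's own z axis and vertical below 0.12 rad and linear speed of each of loaf_long, loaf_tin below 0.03 m/s and angular speed of each of loaf_long, loaf_tin below 0.3 rad/s and contact force between each of loaf_long, loaf_tin and the fingers below 0.05 N and x of loaf_tin_c in the frame of bread_board between -0.11 and 0.11 m and y of loaf_tin_c in the frame of bread_board between -0.11 and 0.11 m and z of loaf_tin_c in the frame of bread_board between 0.043 and 0.055 m and distance of tray_used_c from where it was at the start of the episode below 0.03 m), for 0.1 s.
2. the used crumb tray lies flat in the grey dish tray, let go (x of tray_used_c in the frame of dish_tray between -0.03 and 0.03 m and y of tray_used_c in the frame of dish_tray between -0.045 and 0.045 m and z of tray_used_c in the frame of dish_tray between 0.012 and 0.024 m and angle between tray_used_c's own z axis and vertical below 0.12 rad and linear speed of tray_used below 0.03 m/s and angular speed of tray_used below 0.3 rad/s and contact force between tray_used and the fingers below 0.05 N), for 0.1 s.
3. the clean crumb tray lies centred on the trestle's two low stretchers, let go, both loaves still on the bread board (x of tray_clean_c in the frame of trestle between -0.015 and 0.015 m and y of tray_clean_c in the frame of trestle between -0.015 and 0.015 m and z of tray_clean_c in the frame of trestle between 0.03 and 0.042 m and angle between each of tray_clean_c, loaf_long_c, loaf_tin_c's own z axis and vertical below 0.12 rad and linear speed of each of tray_clean, loaf_long, loaf_tin below 0.03 m/s and angular speed of each of tray_clean, loaf_long, loaf_tin below 0.3 rad/s and contact force between each of tray_clean, loaf_long, loaf_tin and the fingers below 0.05 N and angle between the x axis of tray_clean_c and the y axis of trestle, either way round below 0.12 rad and x of loaf_long_c in the frame of bread_board between -0.11 and 0.11 m and y of loaf_long_c in the frame of bread_board between -0.11 and 0.11 m and z of loaf_long_c in the frame of bread_board between 0.038 and 0.05 m and x of loaf_tin_c in the frame of bread_board between -0.11 and 0.11 m and y of loaf_tin_c in the frame of bread_board between -0.11 and 0.11 m and z of loaf_tin_c in the frame of bread_board between 0.043 and 0.055 m), for 0.1 s.
At the end, for the whole second after the job is handed in: Each loaf across the rails, centre within 15 mm of its start and 0.17 rad of square; clean tray on the stretchers, within 15 mm of centred and 0.12 rad of the rails; used tray in the dish tray, within 30 mm (lengthwise) and 45 mm of its middle; all flat (0.12 rad), at rest, let go (all of step 2 and distance of each of loaf_long_c, loaf_tin_c from where it was at the start of the episode below 0.015 m and angle between the x axis of each of loaf_long_c, loaf_tin_c and the x axis of trestle, either way round below 0.17 rad and angle between each of loaf_long_c, loaf_tin_c, tray_clean_c's own z axis and vertical below 0.12 rad and linear speed of each of loaf_long, loaf_tin, tray_clean below 0.03 m/s and angular speed of each of loaf_long, loaf_tin, tray_clean below 0.3 rad/s and contact force between each of loaf_long, loaf_tin, tray_clean and the fingers below 0.05 N and x of tray_clean_c in the frame of trestle between -0.015 and 0.015 m and y of tray_clean_c in the frame of trestle between -0.015 and 0.015 m and z of tray_clean_c in the frame of trestle between 0.03 and 0.042 m and angle between the x axis of tray_clean_c and the y axis of trestle, either way round below 0.12 rad); the robot touches nothing.
It fails at once if the flour shaker is moved more than 20 mm or knocked over (distance of flour_shaker_c from where it was at the start of the episode above 0.02 m or angle between flour_shaker_c's own z axis and vertical above 0.4 rad).
It fails at once if the yeast jar is moved more than 20 mm or knocked over (distance of yeast_jar_c from where it was at the start of the episode above 0.02 m or angle between yeast_jar_c's own z axis and vertical above 0.4 rad).
It also fails if it takes over 139 s, if anything falls off the work surface, if the arm or the gripper's body presses on something with over 40 N, if the wrist force passes 120 N, or if a joint passes its speed limit or range.

## Robot

A 6-joint arm with a two-finger parallel gripper is mounted at the origin on the work surface. World frame = base frame: x ahead of the robot, y to its left, z up, the work surface at z = 0. Lengths are in mm, angles in rad, forces in N, time in s.
With the tool pointing down it reaches from about 275 to 1000 mm from the base axis. Payload 8.4 kg.
Tool frame: the origin (TCP) lies between the finger pads; the fingertips stand 17 mm ahead of it and the grasp point (between the pads) lies 2 mm behind it (r.tcp_to_tips is the distance from the TCP to the fingertips, in mm); z points along the fingers, y is the line along which they close (so a half turn about z gives the same grasp; the last joint's range is limited). The gripper opens to 85 mm and grips with 20 to 120 N. Pads are 22 mm wide; open, the fingers measure 114 mm over their backs; the gripper's body (76 mm by 85 mm) begins 54 mm behind the grasp point. The pads swing forward as they close: fully open they stand 13 mm farther back than shut.
Start: joints at [1.187, 0.353, 1.633, -0, 1.155, -0.002], TCP at [232.868, 580, 248.281] pointing down, gripper open.
Joint ranges: [-2.63, 2.63], [-0.92, 2.1], [0.06, 2.66], [-1.3, 4.44], [0, 2.69], [-3.02, 3.02]. Speed limits (rad/s): [2.22, 2.22, 2.79, 3.14, 3.14, 3.14].

## Interface

Orientations are given as [roll, pitch, yaw] about the fixed x, y, z axes, in that order (R = Rz(yaw) Ry(pitch) Rx(roll)).
In Python, from rig import r gives the robot as it stands. The module is installed in compiled form; this text tells all that it offers.
- The arm moves only by the tool apply_moves, never from a script. Its argument "series" is text: rows parted by semicolons, each of 7 numbers parted by spaces: the shift along the tool's x, y, z in cm, then the turn, a rotation vector about the tool's x, y, z in rad, then the gripper's target within -1 to 1 (shut at 1, half-way at 0, fully open at -1). In form: tx ty tz rx ry rz fingers; .... A call has exactly 10 rows; each row shifts and turns the commanded pose from where the row before left it, along the tool's axes as they then stand; what a row does not reach is not made up. A row lasts 1/12 s, in which the tool goes at most 41.7 mm and 7.16 degrees, less where a joint would pass 70% of its speed; a pose out of reach is approached as far as the arm can. A call with a gripper value outside its range is refused whole. The fingers move at their own pace and stop on an object; "squeeze" is the grip in N (left out, the last holds). Time passes only in rows, so rows that do not move let the fingers close, or fill a call up. It gives the time, the measured TCP pose, the force and the opening at its end, in the units of the state.
- r.sense(): the state, without advancing time (a new reading comes with each control period).
- r.grab_frame(name): name is "side" or "top" or "wrist"; returns the picture (420x560x3 uint8, blue, green, red); there is no depth.
- r.camera_info(name): a dict with "K" (3x3 intrinsics, pixels), "extrinsics" (4x4, takes a point from camera to world coordinates). Camera axes: x right, y down, z forward; pixel columns grow to the right and rows downward; lengths in mm; the calibration is good to about 2 mm. A picture is of the moment at which its call begins: read the wrist's pose just before it. camera_info takes no time and is no camera call; for the wrist camera it gives the pose at the moment of the call.
- r.sign_off(): hands the job in, once; it reports no verdict.
The state is a dict: "clock": time; "qpos": joint angles; "qvel": joint speeds; "joint_efforts": joint torques, N m; "eef_pos": TCP position; "tcp_rot": TCP orientation; "contact_force": force on the tool from outside, world axes, zero at the start; "wrist_torque": the same for the moment, N m; "opening": opening from 0.0 (shut) to 1.0 (fully open).
Only numpy, scipy, OpenCV 4.12 (cv2) and the standard library are available. Lean on these libraries where they do the work, as an engineer would, in place of code of your own. Each camera call takes 0.05 s, during which the arm holds its last target. There are 200 camera calls.

## Working session

There is one attempt and no reset: what is moved stays moved. The work goes in short steps, Python scripts to look and compute and a tool call to move; the robot and the scene stay as the last step left them, time stands still between calls to the robot, and variables do not carry over. Pictures are saved under pics/ and viewed, on a budget of 14 in all, crops included, one or two more only if the job needs it, and the job is handed in when it is done.

Besides the shell and the picture viewer there is one more tool, called after "Emit:" as name(argument=value, ...) on one line, values as JSON. apply_moves: Moves the arm, as the interface text tells. Its arguments: {"type":"object","properties":{"series":{"type":"string"},"squeeze":{"type":"number"}},"required":["series"]}

```bash
mkdir -p pics
python3 - <<'E'
from rig import r
import cv2,numpy as np
for n in("top","side"):
    cv2.imwrite(f"pics/{n}0.png",r.grab_frame(n)); c=r.camera_info(n); print(n,np.round(c["K"],1).tolist(),np.round(c["extrinsics"],3).tolist())
print(r.sense())
E
```

```text
top [[542.0, 0.0, 283.0], [0.0, 542.0, 202.8], [0.0, 0.0, 1.0]] [[0.025, -0.995, 0.102, 350.12], [-1.0, -0.026, -0.005, 7.866], [0.008, -0.101, -0.995, 1322.657], [0.0, 0.0, 0.0, 1.0]]
side [[414.8, 0.0, 284.4], [0.0, 414.8, 205.9], [0.0, 0.0, 1.0]] [[-0.997, -0.034, 0.068, 417.832], [-0.076, 0.533, -0.843, 791.967], [-0.008, -0.846, -0.534, 595.323], [0.0, 0.0, 0.0, 1.0]]
{'clock': 0.1, 'qpos': array([ 1.18657340e+00,  3.53597620e-01,  1.63406737e+00, -5.33855520e-05,
        1.15519840e+00, -2.40430409e-03]), 'qvel': array([-0.00209931, -0.00130381, -0.00096268, -0.00082793,  0.00066055,
        0.00133254]), 'joint_efforts': array([ 2.85950427e-04, -6.06350756e+01, -3.42821431e+01, -1.35329510e-04,
        3.91382622e-03,  3.83316956e-05]), 'eef_pos': array([232.74363925, 579.60481673, 247.62178646]), 'tcp_rot': array([-3.14032180e+00,  4.57582938e-05,  2.75979565e+00]), 'contact_force': array([-0.49160777,  0.12755888,  0.02458438]), 'wrist_torque': array([ 0.010825  , -0.00344737,  0.04158534]), 'opening': 1.0012539994965728}
```

View pics/top0.png

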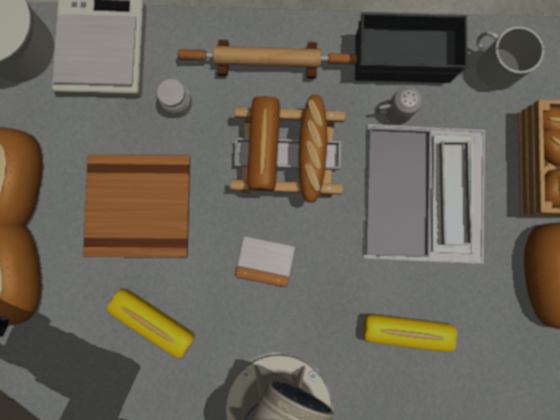

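View pics/side0.png

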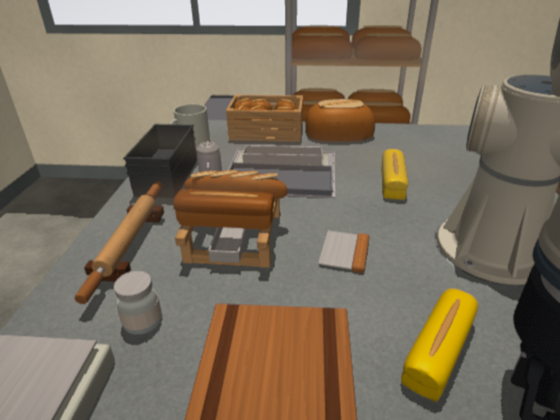

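The top view shows:
- The trestle is around (287,150), with the tin loaf at (263,142) and the long loaf at (314,147). The used tray is underneath.
- The bread board is at (137,206), the grey dish tray at (397,193), and the drainer with the clean tray at (454,193).
- The jar is at (174,97) and the shaker at (406,102).
- There are three tin-loaf candidates: brown (263,142) on the rails, yellow (150,323) and yellow (411,333). The brown one is meant, because it lies across the rails and yellow is excluded.

Next is one enlarged crop to confirm this.

Run:
```python
import cv2
im=cv2.imread("pics/top0.png")
a=cv2.resize(im[80:270,220:490],None,fx=2.95,fy=2.95,interpolation=cv2.INTER_CUBIC)
for x in range(220,490,20): cv2.line(a,(int((x-220)*2.95),0),(int((x-220)*2.95),6),(0,255,0),1);cv2.putText(a,str(x),(int((x-220)*2.95),16),0,.35,(0,255,0),1)
for y in range(80,270,20): cv2.line(a,(0,int((y-80)*2.95)),(6,int((y-80)*2.95)),(0,255,0),1);cv2.putText(a,str(y),(8,int((y-80)*2.95)+4),0,.35,(0,255,0),1)
cv2.imwrite("pics/crop1.png",a)
```

```text
(no output)
```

View pics/crop1.png

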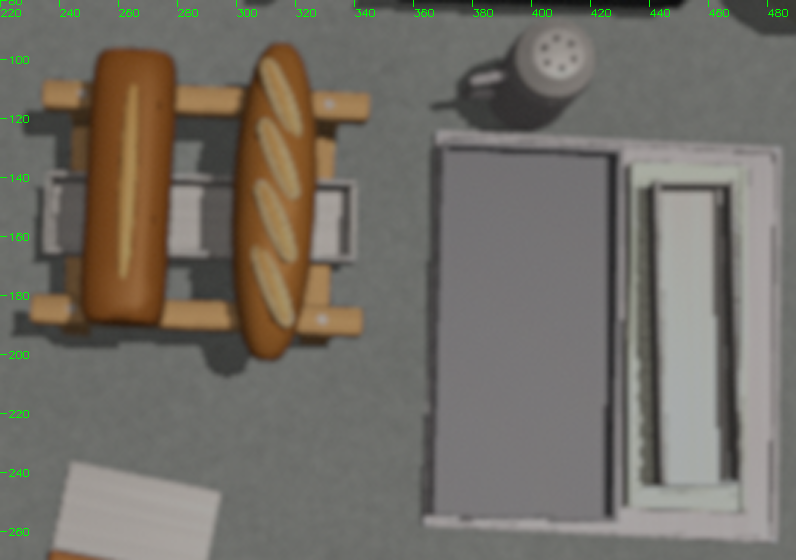

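```bash
cat > h.py <<'E'
import numpy as np,cv2
from rig import r
from scipy.optimize import least_squares
def proj(n,P,c=None):
    c=c or r.camera_info(n);E=np.array(c["extrinsics"]);q=(np.asarray(P,float)-E[:3,3])@E[:3,:3]
    u=q@np.array(c["K"]).T;return u[:,:2]/u[:,2:]
def ray(n,px,z,c=None):
    c=c or r.camera_info(n);E=np.array(c["extrinsics"]);px=np.atleast_2d(np.array(px,float))
    d=np.c_[px,np.ones(len(px))]@np.linalg.inv(np.array(c["K"])).T@E[:3,:3].T
    return E[:3,3]+d*((z-E[2,3])/d[:,2])[:,None]
def fit(W,L):
    "rigid 2D fit world W = R L + t -> x,y,yaw,resid"
    W=np.array(W)[:,:2];L=np.array(L,float)
    f=lambda p:(L@np.array([[np.cos(p[2]),np.sin(p[2])],[-np.sin(p[2]),np.cos(p[2])]])+p[:2]-W).ravel()
    s=least_squares(f,[*W.mean(0),0]);return np.round(s.x,3),np.round(np.abs(s.fun).max(),1)
E
python3 - <<'E'
from h import *
C=lambda l:[(x/2.95+220-.3,y/2.95+80-.3) for x,y in l]
rx=97;ry=130
print("trestle",fit(ray("top",C([(43,80),(370,93),(362,335),(30,320)]),85),[(rx,ry),(rx,-ry),(-rx,-ry),(-rx,ry)]))
print("board",fit(ray("top",[(88,155),(190,154),(188,257),(83,257)],18),[(125,125),(125,-125),(-125,-125),(-125,125)]))
print("dish floor",fit(ray("top",C([(443,150),(612,156),(606,518),(432,516)]),15),[(151,71),(151,-71),(-151,-71),(-151,71)]))
print("used",fit(ray("top",C([(45,172),(355,182),(350,262),(43,252)]),50),[(32,125),(32,-125),(-32,-125),(-32,125)]))
print("clean",fit(ray("top",C([(650,184),(733,184),(741,487),(657,487)]),40),[(125,32),(125,-32),(-125,-32),(-125,32)]))
print("drainer",fit(ray("top",C([(629,163),(746,165),(741,512),(624,510)]),12),[(145,50),(145,-50),(-145,-50),(-145,50)]))
for n,l,z in(("tin",[(135,50),(122,323)],110),("long",[(280,43),(266,358)],105)):
    p=ray("top",C(l),z);d=p[0]-p[1];print(n,p.mean(0).round(1),np.hypot(*d[:2]).round(),np.arctan2(d[1],d[0]).round(3))
print("jar,shaker",ray("top",[(174,90),(408,98)],[95,118]).round())
E
```

```text
trestle (array([ 6.00897e+02, -6.76900e+00, -1.70000e-02]), np.float64(1.2))
board (array([4.68362e+02, 3.52677e+02, 2.40000e-02]), np.float64(2.2))
dish floor (array([ 5.15918e+02, -2.75724e+02, -1.60000e-02]), np.float64(2.4))
used (array([ 5.99041e+02, -4.95100e+00, -7.00000e-03]), np.float64(1.7))
clean (array([ 5.15415e+02, -4.09700e+02,  1.80000e-02]), np.float64(2.1))
drainer (array([ 5.17523e+02, -4.10363e+02, -1.80000e-02]), np.float64(2.5))
tin [610.6  50.  110. ] 214.0 -0.018
long [603.9 -61.9 105. ] 248.0 -0.024
jar,shaker [[ 732.  261.   95.]
 [ 721. -278.  118.]]
```

Emit:
apply_moves(series="0 0 0 0 0 -0.1213 -1;0 0 0 0 0 -0.1213 -1;0 0 0 0 0 -0.1213 -1;-2.22 -3.4 -0.6 0 0 0 -1;-2.22 -3.4 -0.6 0 0 0 -1;-2.22 -3.4 -0.6 0 0 0 -1;-2.22 -3.4 -0.6 0 0 0 -1;-2.22 -3.4 -0.6 0 0 0 -1;-2.22 -3.4 -0.6 0 0 0 -1;-2.22 -3.4 -0.6 0 0 0 -1", squeeze=40)

```text
clock: 0.93
eef_pos: [384.4, 337.4, 290.4]
tcp_rot: [-3.141, -0.0, 3.124]
contact_force: [1.2, 0.7, 0.6]
opening: 1.0
```

Emit:
apply_moves(series="-2.22 -3.4 -0.6 0 0 0 -1;-2.22 -3.4 -0.6 0 0 0 -1;-2.22 -3.4 -0.6 0 0 0 -1;-2.22 -3.4 -0.6 0 0 0 -1;-2.22 -3.4 -0.6 0 0 0 -1;-2.22 -3.4 -0.6 0 0 0 -1;-2.22 -3.4 -0.6 0 0 0 -1;-2.22 -3.4 -0.6 0 0 0 -1;-2.22 -3.4 -0.6 0 0 0 -1;-2.22 -3.4 -0.6 0 0 0 -1")

```text
clock: 1.77
eef_pos: [600.4, -6.7, 350.3]
tcp_rot: [3.142, -0.0, 3.124]
contact_force: [1.3, 2.3, 0.5]
opening: 0.998
```

Run:
```python
from h import *
import json
s=r.sense();c=r.camera_info("wrist");f=r.grab_frame("wrist");cv2.imwrite("pics/w1.png",f)
json.dump({k:np.array(v).tolist() for k,v in c.items() if k in("K","extrinsics")},open("w1.json","w"))
print(s["clock"],s["eef_pos"].round(1),s["tcp_rot"].round(4),s["qpos"].round(2),np.array(c["extrinsics"]).round(3).tolist())
```

```text
1.7667 [600.4  -6.7 350.3] [ 3.1415e+00 -5.0000e-04  3.1235e+00] [-0.01  0.24  1.57  0.    1.34 -1.57] [[0.019, 0.961, 0.277, 529.015], [1.0, -0.018, -0.005, -4.725], [0.0, 0.277, -0.961, 476.629], [0.0, 0.0, 0.0, 1.0]]
```

View pics/w1.png

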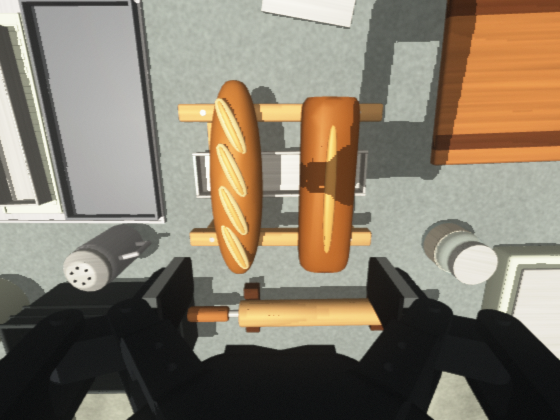

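The wrist view shows the long loaf with its ends at (232,81) and (240,272), and the tin loaf spanning (301..358, 97) to (299..352, 271). The rails and the tray under them are also clear.

Run:
```python
from h import *
import json
c=json.load(open("w1.json"))
for n,l,z in(("tin",[(330,97),(326,271)],110),("long",[(232,81),(240,272)],105)):
    p=ray("wrist",l,z,c);d=p[1]-p[0];print(n,p.mean(0).round(1),np.hypot(*d[:2]).round(),np.arctan2(d[1],d[0]).round(3))
print("sides tin",ray("wrist",[(300,185),(357,185)],115,c).round(1)[:,1],"long",ray("wrist",[(210,175),(262,175)],107,c).round(1)[:,1])
print("trestle",fit(ray("wrist",[(178,104),(384,104),(371,246),(190,246)],85,c),[(-97,-130),(-97,130),(97,130),(97,-130)]))
print("used",fit(ray("wrist",[(193,153),(367,151),(362,196),(197,197)],50,c),[(-32,-125),(-32,125),(32,125),(32,-125)]))
```

```text
tin [613.1  55.  110. ] 226.0 0.004
long [604.  -61.9 105. ] 248.0 -0.018
sides tin [19.2 90.4] long [-94.2 -28.4]
trestle (array([ 6.01811e+02, -4.77400e+00, -2.00000e-02]), np.float64(0.7))
used (array([ 6.00803e+02, -6.17600e+00, -1.10000e-02]), np.float64(2.6))
```

Emit:
apply_moves(series="-0.22 1.93 3 0 0 0 -1;-0.22 1.93 3 0 0 0 -1;-0.22 1.92 3 0 0 0 -1;0 0 2.6 0 0 0 -1;0 0 2.6 0 0 0 -1;0 0 2.6 0 0 0 -1;0 0 2.6 0 0 0 -1;0 0 2.6 0 0 0 -1;0 0 1.8 0 0 0 -1;0 0 0 0 0 0 -1")

```text
clock: 2.65
eef_pos: [604.6, 52.8, 108.0]
tcp_rot: [-3.141, -0.007, 3.124]
contact_force: [-0.6, -0.5, 0.6]
opening: 0.999
```

Emit:
apply_moves(series="0 0 0 0 0 0 1;0 0 0 0 0 0 1;0 0 0 0 0 0 1;0 0 0 0 0 0 1;0 0 0 0 0 0 1;0 0 0 0 0 0 1;0 0 0 0 0 0 1;0 0 0 0 0 0 1;0 0 0 0 0 0 1;0 0 0 0 0 0 1", squeeze=40)

```text
clock: 3.48
eef_pos: [608.3, 53.1, 113.7]
tcp_rot: [3.141, 0.002, 3.124]
contact_force: [-1.6, -0.4, 6.6]
opening: 0.721
```

Run:
```python
from h import *
s=r.sense();print(s["clock"],s["eef_pos"].round(1),s["contact_force"].round(1),s["opening"])
```

```text
3.4833 [608.3  53.1 113.7] [-1.6 -0.4  6.6] 0.7206482123216856
```

Emit:
apply_moves(series="0 0 -1.5 0 0 0 1;0 0 -2.5 0 0 0 1;0 0 -3 0 0 0 1;0 0 -3 0 0 0 1;0 0 0 0 0 0 1;0 0 0 0 0 0 1;0 0 0 0 0 0 1;1.43 3.55 0 0 0 0 1;1.43 3.55 0 0 0 0 1;1.43 3.55 0 0 0 0 1")

```text
clock: 4.32
eef_pos: [564.9, 160.6, 210.2]
tcp_rot: [-3.141, -0.003, 3.122]
contact_force: [1.3, 0.6, -2.9]
opening: 0.726
```

Emit:
apply_moves(series="1.43 3.55 0 0 0 0 1;1.43 3.55 0 0 0 0 1;1.43 3.55 0 0 0 0 1;1.43 3.55 0 0 0 0 1;1.43 3.55 0 0 0 0 1;1.43 3.55 0 0 0 0 1;1.43 3.55 0 0 0 0 1;0 0 0 0 0 0 1;0 0 0 0 0 0 1;0 0 0 0 0 0 1")

```text
clock: 5.15
eef_pos: [470.1, 409.7, 210.5]
tcp_rot: [-3.139, -0.002, 3.125]
contact_force: [-0.0, -1.1, -3.1]
opening: 0.725
```

Run:
```python
from h import *
s=r.sense();print(s["clock"],s["eef_pos"].round(1),s["tcp_rot"].round(3),s["contact_force"].round(1),s["opening"])
cv2.imwrite("pics/t2.png",cv2.resize(r.grab_frame("top")[60:340,60:360],None,fx=1.9,fy=1.9))
```

```text
5.15 [470.1 409.7 210.5] [-3.139e+00 -2.000e-03  3.125e+00] [-0.  -1.1 -3.1] 0.7248707052257627
```

View pics/t2.png

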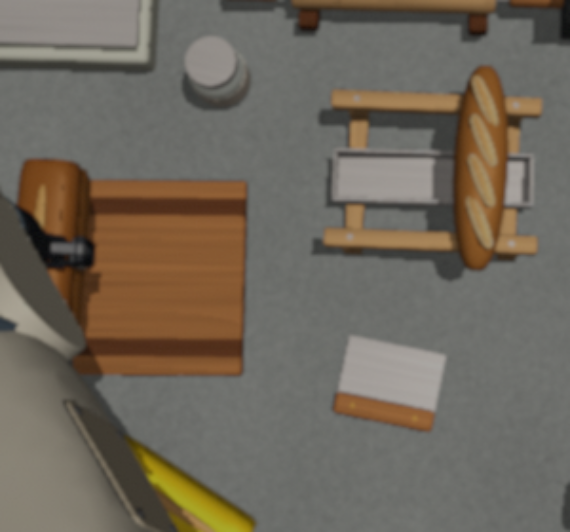

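The tin loaf is held level over the board's left part, the long loaf is undisturbed on the rails, and the jar still stands at crop (215,68). Lowering.

Emit:
apply_moves(series="0 0 2.5 0 0 0 1;0 0 2.5 0 0 0 1;0 0 2.5 0 0 0 1;0 0 2.5 0 0 0 1;0 0 2.3 0 0 0 1;0 0 1.8 0 0 0 1;0 0 1.2 0 0 0 1;0 0 0.7 0 0 0 1;0 0 0.5 0 0 0 1;0 0 0 0 0 0 1")

```text
clock: 6.03
eef_pos: [471.3, 410.1, 47.4]
tcp_rot: [-3.141, 0.0, 3.123]
contact_force: [0.4, -0.5, -3.1]
opening: 0.721
```

Emit:
apply_moves(series="0 0 0 0 0 0 1;0 0 0 0 0 0 1;0 0 0 0 0 0 -1;0 0 0 0 0 0 -1;0 0 0 0 0 0 -1;0 0 0 0 0 0 -1;0 0 0 0 0 0 -1;0 0 0 0 0 0 -1;0 0 0 0 0 0 -1;0 0 0 0 0 0 -1")

```text
clock: 6.87
eef_pos: [470.8, 410.5, 47.3]
tcp_rot: [-3.142, -0.0, 3.124]
contact_force: [-0.5, 1.3, -1.0]
opening: 1.001
```

Emit:
apply_moves(series="0 0 -1.5 0 0 0 -1;0 0 -2.5 0 0 0 -1;0 0 -3 0 0 0 -1;0 0 -4 0 0 0 -1;0 0 -4 0 0 0 -1;0 0 -3 0 0 0 -1;0 0 0 0 0 0 -1;0 0 0 0 0 0 -1;0 0 0 0 0 0 -1;0 0 0 0 0 0 -1")

```text
clock: 7.7
eef_pos: [470.1, 409.8, 225.5]
tcp_rot: [-3.14, -0.002, 3.124]
contact_force: [-0.0, -0.3, -0.5]
opening: 0.999
```

Run:
```python
from h import *
s=r.sense();print(s["clock"],s["eef_pos"].round(1),s["tcp_rot"].round(4),s["contact_force"].round(1),s["opening"])
```

```text
7.7 [470.1 409.8 225.5] [-3.1397e+00 -2.2000e-03  3.1237e+00] [-0.  -0.3 -0.5] 0.9990775449220148
```

Emit:
apply_moves(series="-1.19 -3.91 0 0 0 0 -1;-1.19 -3.91 0 0 0 0 -1;-1.19 -3.91 0 0 0 0 -1;-1.19 -3.91 0 0 0 0 -1;-1.19 -3.91 0 0 0 0 -1;-1.19 -3.91 0 0 0 0 -1;-1.19 -3.91 0 0 0 0 -1;-1.19 -3.91 0 0 0 0 -1;-1.19 -3.91 0 0 0 0 -1;-1.19 -3.91 0 0 0 0 -1")

```text
clock: 8.53
eef_pos: [582.2, 15.4, 225.5]
tcp_rot: [-3.141, -0.003, 3.124]
contact_force: [0.9, 0.3, 0.6]
opening: 1.001
```

Emit:
apply_moves(series="-1.19 -3.91 0 0 0 0 -1;-1.16 -3.92 0 0 0 0 -1;0 0 0 0 0 0 -1;0 0 0 0 0 0 -1;0 0 2.5 0 0 0 -1;0 0 2.5 0 0 0 -1;0 0 2.5 0 0 0 -1;0 0 2.5 0 0 0 -1;0 0 1.6 0 0 0 -1;0 0 0 0 0 0 -1")

```text
clock: 9.37
eef_pos: [601.5, -59.6, 106.6]
tcp_rot: [3.141, -0.008, 3.125]
contact_force: [0.4, 0.8, 0.1]
opening: 0.999
```

Emit:
apply_moves(series="0 0 0 0 0 0 -1;0 0 0 0 0 0 -1;0 0 0 0 0 0 1;0 0 0 0 0 0 1;0 0 0 0 0 0 1;0 0 0 0 0 0 1;0 0 0 0 0 0 1;0 0 0 0 0 0 1;0 0 0 0 0 0 1;0 0 0 0 0 0 1")

```text
clock: 10.2
eef_pos: [605.9, -61.3, 112.8]
tcp_rot: [-3.141, 0.002, 3.124]
contact_force: [-0.7, 0.4, 6.0]
opening: 0.72
```

Emit:
apply_moves(series="0 0 -1.5 0 0 0 1;0 0 -2.5 0 0 0 1;0 0 -3 0 0 0 1;0 0 -3 0 0 0 1;0 0 0 0 0 0 1;0 0 0 0 0 0 1;0 0 0 0 0 0 1;1.43 3.55 0 0 0 0 1;1.43 3.55 0 0 0 0 1;1.43 3.55 0 0 0 0 1")

```text
clock: 11.03
eef_pos: [562.2, 46.5, 209.3]
tcp_rot: [-3.141, -0.003, 3.122]
contact_force: [1.3, 0.6, -3.2]
opening: 0.723
```

Emit:
apply_moves(series="1.43 3.55 0 0 0 0 1;1.43 3.55 0 0 0 0 1;1.43 3.55 0 0 0 0 1;1.43 3.55 0 0 0 0 1;1.43 3.55 0 0 0 0 1;1.43 3.55 0 0 0 0 1;1.43 3.55 0 0 0 0 1;0 0 0 0 0 0 1;0 0 0 0 0 0 1;0 0 0 0 0 0 1")

```text
clock: 11.87
eef_pos: [467.4, 295.8, 209.8]
tcp_rot: [-3.14, -0.002, 3.125]
contact_force: [0.4, -1.2, -2.0]
opening: 0.72
```

Emit:
apply_moves(series="0 0 2.5 0 0 0 1;0 0 2.5 0 0 0 1;0 0 2.5 0 0 0 1;0 0 2.5 0 0 0 1;0 0 2.3 0 0 0 1;0 0 1.8 0 0 0 1;0 0 1.2 0 0 0 1;0 0 0.7 0 0 0 1;0 0 0.6 0 0 0 1;0 0 0 0 0 0 1")

```text
clock: 12.7
eef_pos: [468.9, 295.7, 45.7]
tcp_rot: [-3.141, 0.0, 3.123]
contact_force: [0.7, -0.5, -2.5]
opening: 0.72
```

Emit:
apply_moves(series="0 0 0 0 0 0 1;0 0 0 0 0 0 1;0 0 0 0 0 0 -1;0 0 0 0 0 0 -1;0 0 0 0 0 0 -1;0 0 0 0 0 0 -1;0 0 0 0 0 0 -1;0 0 0 0 0 0 -1;0 0 0 0 0 0 -1;0 0 0 0 0 0 -1")

```text
clock: 13.53
eef_pos: [468.3, 296.2, 45.3]
tcp_rot: [-3.142, -0.0, 3.124]
contact_force: [0.6, -0.4, -0.3]
opening: 0.999
```

Emit:
apply_moves(series="0 0 -1.5 0 0 0 -1;0 0 -2.5 0 0 0 -1;0 0 -3 0 0 0 -1;0 0 -4 0 0 0 -1;0 0 -4 0 0 0 -1;0 0 -4 0 0 0 -1;0 0 -4 0 0 0 -1;0 0 -4 0 0 0 -1;0 0 0 0 0 0 -1;0 0 0 0 0 0 -1")

```text
clock: 14.37
eef_pos: [469.4, 296.9, 318.0]
tcp_rot: [3.139, 0.005, 3.124]
contact_force: [-0.0, -0.3, -1.3]
opening: 1.002
```

Run:
```python
from h import *
s=r.sense();print(s["clock"],s["eef_pos"].round(1),s["tcp_rot"].round(4),s["contact_force"].round(1),s["opening"])
```

```text
14.3667 [469.4 296.9 318. ] [3.1386 0.0046 3.1237] [-0.  -0.3 -1.3] 1.002255265258144
```

Emit:
apply_moves(series="-1.39 -2.99 0 0 0 0 -1;-1.39 -2.99 0 0 0 0 -1;-1.39 -2.99 0 0 0 0 -1;-1.39 -2.99 0 0 0 0 -1;-1.39 -2.99 0 0 0 0 -1;-1.39 -2.99 0 0 0 0 -1;-1.39 -2.99 0 0 0 0 -1;-1.39 -2.99 0 0 0 0 -1;-1.39 -2.99 0 0 0 0 -1;-1.39 -3 0 0 0 0 -1")

```text
clock: 15.2
eef_pos: [601.6, -6.9, 313.3]
tcp_rot: [3.142, -0.003, 3.124]
contact_force: [-0.3, -0.0, 0.2]
opening: 1.003
```

Emit:
apply_moves(series="0 0 0 0 0 0.12 -1;0 0 0 0 0 0.12 -1;0 0 0 0 0 0.12 -1;0 0 0 0 0 0.12 -1;0 0 0 0 0 0.12 -1;0 0 0 0 0 0.12 -1;0 0 0 0 0 0.12 -1;0 0 0 0 0 0.12 -1;0 0 0 0 0 0.12 -1;0 0 0 0 0 0.12 -1")

```text
clock: 16.03
eef_pos: [601.1, -5.3, 313.1]
tcp_rot: [-3.139, -0.001, 1.918]
contact_force: [0.6, 1.1, -0.2]
opening: 1.0
```

Emit:
apply_moves(series="0 0 0 0 0 0.12 -1;0 0 0 0 0 0.12 -1;0 0 0 0 0 0.12 -1;0 0 0 0 0 0.01 -1;0 0 0 0 0 0 -1;0 0 0 0 0 0 -1;0 0 0 0 0 0 -1;0 0 0 0 0 0 -1;0 0 0 0 0 0 -1;0 0 0 0 0 0 -1")

```text
clock: 16.87
eef_pos: [602.0, -5.3, 315.3]
tcp_rot: [3.142, 0.0, 1.554]
contact_force: [0.2, -0.3, -0.2]
opening: 1.003
```

Run:
```python
from h import *
import json
s=r.sense();c=r.camera_info("wrist");f=r.grab_frame("wrist");t=r.grab_frame("top")
json.dump({k:np.array(v).tolist() for k,v in c.items() if k in("K","extrinsics")},open("w2.json","w"))
a=cv2.resize(t[60:340,60:253],None,fx=1.5,fy=1.5);o=np.zeros((420,800,3),np.uint8);o[:,:560]=f;o[:,560:560+240]=cv2.resize(t[100:290,70:250],(240,253)) if 0 else cv2.resize(t[60:340,60:220],(240,420))
cv2.imwrite("pics/w2.png",o)
print(s["clock"],s["eef_pos"].round(1),s["tcp_rot"].round(4),np.array(c["extrinsics"]).round(3).tolist())
```

```text
16.8667 [602.   -5.3 315.3] [3.1415 0.     1.5544] [[1.0, -0.016, -0.005, 602.297], [-0.017, -0.96, -0.278, 66.007], [-0.001, 0.278, -0.961, 441.571], [0.0, 0.0, 0.0, 1.0]]
```

View pics/w2.png

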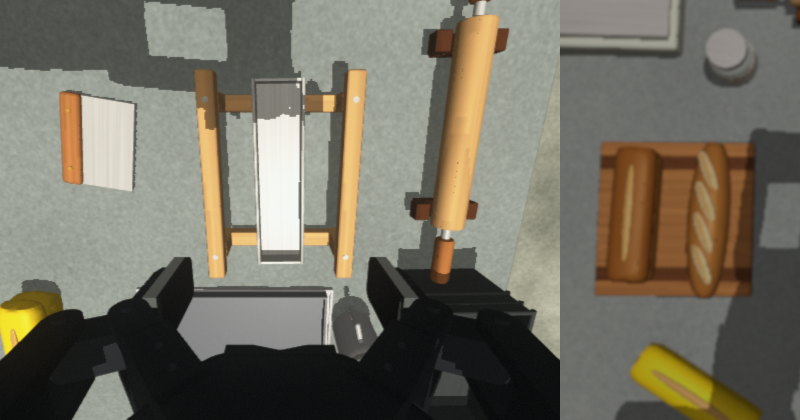

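Both loaves lie side by side on the board. The used tray is clear between the rails, with its top corners at (252,79), (304,79), (302,264) and (258,264).

Run:
```python
from h import *
import json
c=json.load(open("w2.json"))
print("trestle",fit(ray("wrist",[(195,70),(366,69),(353,277),(209,278)],85,c),[(-97,130),(97,130),(97,-130),(-97,-130)]))
print("used",fit(ray("wrist",[(252,79),(304,79),(302,264),(258,264)],50,c),[(-32,125),(32,125),(32,-125),(-32,-125)]))
```

```text
trestle (array([ 6.02058e+02, -5.66600e+00, -1.30000e-02]), np.float64(2.3))
used (array([ 5.99919e+02, -6.96100e+00, -8.00000e-03]), np.float64(0.5))
```

Emit:
apply_moves(series="-0.1 -0.1 3.2 0 0 0 -1;0 0 3.2 0 0 0 -1;0 0 3.2 0 0 0 -1;0 0 3.2 0 0 0 -1;0 0 3.2 0 0 0 -1;0 0 3.2 0 0 0 -1;0 0 3 0 0 0 -1;0 0 2.5 0 0 0 -1;0 0 1.6 0 0 0 -1;0 0 0.7 0 0 0 -1")

```text
clock: 17.8
eef_pos: [599.4, -6.3, 42.7]
tcp_rot: [-3.138, 0.0, 1.554]
contact_force: [0.0, 0.1, -0.7]
opening: 0.999
```

Emit:
apply_moves(series="0 0 0 0 0 0 -1;0 0 0 0 0 0 -1;0 0 0 0 0 0 1;0 0 0 0 0 0 1;0 0 0 0 0 0 1;0 0 0 0 0 0 1;0 0 0 0 0 0 1;0 0 0 0 0 0 1;0 0 0 0 0 0 1;0 0 0 0 0 0 1")

```text
clock: 18.63
eef_pos: [602.0, -6.3, 47.0]
tcp_rot: [3.139, 0.0, 1.554]
contact_force: [-0.4, 0.2, 5.7]
opening: 0.743
```

Emit:
apply_moves(series="0 0 -1 0 0 0 1;0 0 -2 0 0 0 1;0 0 -3 0 0 0 1;0 0 -3.5 0 0 0 1;0 0 -3.5 0 0 0 1;0 0 -3 0 0 0 1;0 0 0 0 0 0 1;0 0 0 0 0 0 1;0 0 0 0 0 0 1;0 0 0 0 0 0 1")

```text
clock: 19.47
eef_pos: [599.8, -6.3, 204.0]
tcp_rot: [-3.139, 0.0, 1.554]
contact_force: [-0.9, 0.1, -2.6]
opening: 0.736
```

Run:
```python
from h import *
s=r.sense();print(s["clock"],s["eef_pos"].round(1),s["tcp_rot"].round(4),s["contact_force"].round(1),s["wrist_torque"].round(2),s["opening"],s["qpos"].round(2))
```

```text
19.4667 [599.8  -6.3 204. ] [-3.1392  0.      1.5536] [-0.9  0.1 -2.6] [-0.04 -0.    0.04] 0.7355091388299715 [-0.01  0.36  1.73  0.    1.05  0.  ]
```

Emit:
apply_moves(series="-2.71 -0.79 0 0 0 0 1;-2.71 -0.79 0 0 0 0 1;-2.71 -0.79 0 0 0 0 1;-2.71 -0.79 0 0 0 0 1;-2.71 -0.79 0 0 0 0 1;-2.71 -0.79 0 0 0 0 1;-2.71 -0.79 0 0 0 0 1;-2.71 -0.79 0 0 0 0 1;-2.71 -0.79 0 0 0 0 1;-2.71 -0.79 0 0 0 0 1")

```text
clock: 20.3
eef_pos: [515.9, -276.7, 203.5]
tcp_rot: [-3.139, -0.001, 1.554]
contact_force: [0.5, 0.3, -2.5]
opening: 0.739
```

Emit:
apply_moves(series="0 0 0 0 0 0.12 1;0 0 0 0 0 0.12 1;0 0 0 0 0 0.12 1;0 0 0 0 0 0.12 1;0 0 0 0 0 0.12 1;0 0 0 0 0 0.12 1;0 0 0 0 0 0.12 1;0 0 0 0 0 0.12 1;0 0 0 0 0 0.12 1;0 0 0 0 0 0.12 1")

```text
clock: 21.13
eef_pos: [516.4, -275.4, 203.5]
tcp_rot: [-3.139, 0.002, 0.348]
contact_force: [-0.7, 0.5, -2.2]
opening: 0.738
```

Emit:
apply_moves(series="0 0 0 0 0 0.12 1;0 0 0 0 0 0.12 1;0 0 0 0 0 0.12 1;0 0 0 0 0 0.012 1;0 0 0 0 0 0 1;0 0 0 0 0 0 1;0 0 0 0 0 0 1;0 0 0 0 0 0 1;0 0 0 0 0 0 1;0 0 0 0 0 0 1")

```text
clock: 21.97
eef_pos: [517.3, -275.9, 205.3]
tcp_rot: [3.142, -0.0, -0.018]
contact_force: [0.1, -0.2, -2.3]
opening: 0.734
```

Run:
```python
from h import *
import json
s=r.sense();print(s["clock"],s["eef_pos"].round(1),s["tcp_rot"].round(4),s["contact_force"].round(1),s["opening"],s["qpos"].round(2))
c=r.camera_info("wrist");f=r.grab_frame("wrist");cv2.imwrite("pics/w3.png",f)
json.dump({k:np.array(v).tolist() for k,v in c.items() if k in("K","extrinsics")},open("w3.json","w"))
```

```text
21.9667 [ 517.3 -275.9  205.3] [ 3.1416 -0.     -0.0176] [ 0.1 -0.2 -2.3] 0.734459902016164 [-0.49  0.34  1.76  0.    1.04  1.1 ]
```

View pics/w3.png

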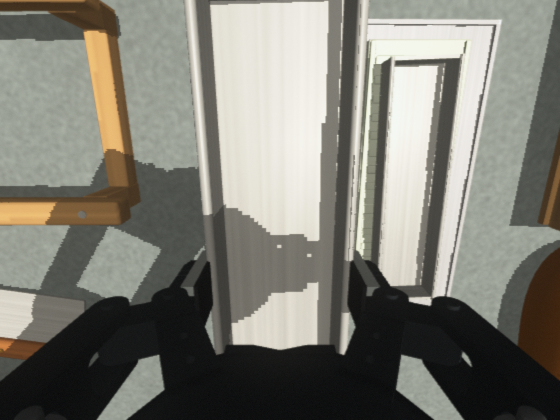

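The used tray is held level and aligned over the dish tray, and the clean tray is at right, around (413,180). Lowering.

Emit:
apply_moves(series="0 0 2.5 0 0 0 1;0 0 2.5 0 0 0 1;0 0 2.5 0 0 0 1;0 0 2.5 0 0 0 1;0 0 2.5 0 0 0 1;0 0 2 0 0 0 1;0 0 1.4 0 0 0 1;0 0 0.9 0 0 0 1;0 0 0.5 0 0 0 1;0 0 0 0 0 0 1")

```text
clock: 22.85
eef_pos: [517.4, -275.9, 32.6]
tcp_rot: [-3.141, 0.0, -0.018]
contact_force: [-0.5, 0.3, -1.7]
opening: 0.732
```

Emit:
apply_moves(series="0 0 0.1 0 0 0 1;0 0 0.1 0 0 0 1;0 0 0 0 0 0 1;0 0 0 0 0 0 -1;0 0 0 0 0 0 -1;0 0 0 0 0 0 -1;0 0 0 0 0 0 -1;0 0 0 0 0 0 -1;0 0 0 0 0 0 -1;0 0 0 0 0 0 -1")

```text
clock: 23.68
eef_pos: [517.3, -275.9, 30.2]
tcp_rot: [-3.142, 0.0, -0.018]
contact_force: [-0.1, 0.8, 0.1]
opening: 0.998
```

Emit:
apply_moves(series="0 0 0 0 0 0 -1;0 0 -1 0 0 0 -1;0 0 -2.5 0 0 0 -1;0 0 -3 0 0 0 -1;0 0 -3 0 0 0 -1;0 0 -3 0 0 0 -1;0 0 -4 0 0 0 -1;0 0 -4 0 0 0 -1;0 0 -4 0 0 0 -1;0 0 -3.5 0 0 0 -1")

```text
clock: 24.52
eef_pos: [517.1, -275.8, 314.0]
tcp_rot: [3.141, -0.002, -0.018]
contact_force: [0.6, -1.2, -0.8]
opening: 0.999
```

Emit:
apply_moves(series="0 3 0 0 0 0 -1;0 3 0 0 0 0 -1;0 2 0 0 0 0 -1;0 0 0 0 0 0 -1;0 0 0 0 0 0 -1;0 0 0 0 0 0 -1;0 0 0 0 0 0 -1;0 0 0 0 0 0 -1;0 0 0 0 0 0 -1;0 0 0 0 0 0 -1")

```text
clock: 25.35
eef_pos: [516.0, -355.3, 310.4]
tcp_rot: [-3.142, -0.0, -0.018]
contact_force: [-0.2, 0.4, 0.2]
opening: 1.001
```

Run:
```python
from h import *
import json
s=r.sense();print(s["clock"],s["eef_pos"].round(1),s["tcp_rot"].round(4),s["contact_force"].round(1),s["opening"],s["qpos"].round(2))
c=r.camera_info("wrist");f=r.grab_frame("wrist");cv2.imwrite("pics/w4.png",f)
json.dump({k:np.array(v).tolist() for k,v in c.items() if k in("K","extrinsics")},open("w4.json","w"))
```

```text
25.35 [ 516.  -355.3  310.4] [-3.1416 -0.     -0.0176] [-0.2  0.4  0.2] 1.0011443450824102 [-0.61  0.31  1.56  0.    1.28  0.98]
```

View pics/w4.png

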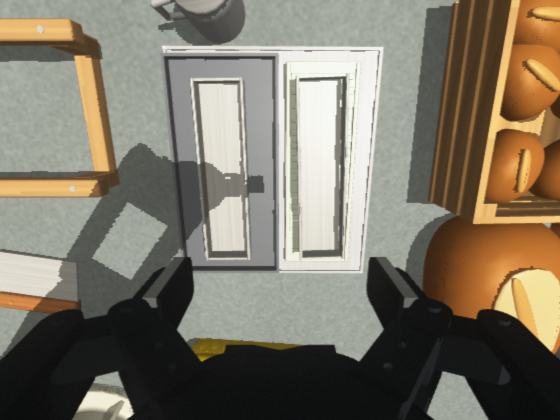

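The used tray lies in the dish tray at (190–248, 80–258). The clean tray sits on the drainer at about (296–346, 77–258).

Run:
```python
from h import *
import json
c=json.load(open("w4.json"))
print("clean",fit(ray("wrist",[(295,77),(346,77),(342,258),(299,258)],40,c),[(125,32),(125,-32),(-125,-32),(-125,32)]))
print("used",fit(ray("wrist",[(190,79),(243,79),(248,259),(205,259)],35,c),[(125,32),(125,-32),(-125,-32),(-125,32)]))
print("dish",fit(ray("wrist",[(165,55),(277,55),(277,271),(183,271)],23,c),[(155,75),(155,-75),(-155,-75),(-155,75)]))
```

```text
clean (array([ 5.16618e+02, -4.09955e+02,  1.80000e-02]), np.float64(3.0))
used (array([ 5.16241e+02, -2.74869e+02, -1.80000e-02]), np.float64(1.4))
dish (array([ 5.17885e+02, -2.78435e+02, -2.60000e-02]), np.float64(4.0))
```

Emit:
apply_moves(series="0.1 2.8 0 0 0 0 -0.74;0 2.67 0 0 0 -0.03 -0.74;0 0 0 0 0 0 -0.74;0 0 3 0 0 0 -0.74;0 0 3.5 0 0 0 -0.74;0 0 3.5 0 0 0 -0.74;0 0 3.5 0 0 0 -0.74;0 0 3 0 0 0 -0.74;0 0 0 0 0 0 -0.74;0 0 0 0 0 0 -0.74")

```text
clock: 26.23
eef_pos: [515.2, -409.7, 144.2]
tcp_rot: [-3.139, 0.003, 0.012]
contact_force: [-0.0, -0.6, 0.5]
opening: 0.869
```

Run:
```python
from h import *
import json
s=r.sense();print(s["clock"],s["eef_pos"].round(1),s["tcp_rot"].round(4),s["contact_force"].round(1),s["opening"])
c=r.camera_info("wrist");f=r.grab_frame("wrist");cv2.imwrite("pics/w5.png",f)
json.dump({k:np.array(v).tolist() for k,v in c.items() if k in("K","extrinsics")},open("w5.json","w"))
```

```text
26.2333 [ 515.2 -409.7  144.2] [-3.1393e+00  2.7000e-03  1.1700e-02] [-0.  -0.6  0.5] 0.8690863826298199
```

View pics/w5.png

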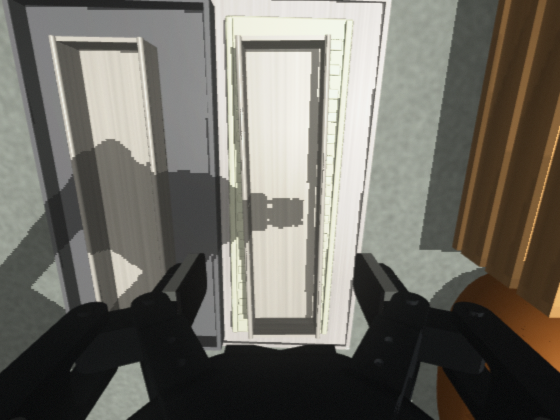

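The clean tray is close in view, with top corners at (236,37), (330,37), (325,338) and (246,338). It sits between the fingers.

Run:
```python
from h import *
import json
c=json.load(open("w5.json"))
print("clean",fit(ray("wrist",[(236,37),(330,37),(325,338),(246,338)],40,c),[(125,32),(125,-32),(-125,-32),(-125,32)]))
print("dish edge",ray("wrist",[(212,5),(220,345)],23,c).round(1))
```

```text
clean (array([ 5.16849e+02, -4.12453e+02,  2.30000e-02]), np.float64(5.1))
dish edge [[ 666.7 -357.6   23. ]
 [ 367.8 -349.6   23. ]]
```

Emit:
apply_moves(series="0.1 0.15 0 0 0 -0.006 -0.74;0 0 2.2 0 0 0 -0.74;0 0 2.5 0 0 0 -0.74;0 0 2.5 0 0 0 -0.74;0 0 1.8 0 0 0 -0.74;0 0 1.2 0 0 0 -0.74;0 0 0.6 0 0 0 -0.74;0 0 0 0 0 0 -0.74;0 0 0 0 0 0 -0.74;0 0 0 0 0 0 -0.74")

```text
clock: 27.12
eef_pos: [517.8, -412.8, 38.9]
tcp_rot: [3.14, -0.002, 0.018]
contact_force: [-0.2, -0.3, -0.1]
opening: 0.867
```

Emit:
apply_moves(series="0 0 0 0 0 0 1;0 0 0 0 0 0 1;0 0 0 0 0 0 1;0 0 0 0 0 0 1;0 0 0 0 0 0 1;0 0 0 0 0 0 1;0 0 0 0 0 0 1;0 0 0 0 0 0 1;0 0 0 0 0 0 1;0 0 0 0 0 0 1")

```text
clock: 27.95
eef_pos: [517.6, -412.6, 39.0]
tcp_rot: [3.14, -0.002, 0.018]
contact_force: [-0.4, 0.5, 6.2]
opening: 0.74
```

Emit:
apply_moves(series="0 0 -1 0 0 0 1;0 0 -2 0 0 0 1;0 0 -3 0 0 0 1;0 0 -3.5 0 0 0 1;0 0 -3.5 0 0 0 1;0 0 -3.5 0 0 0 1;0 0 -1.5 0 0 0 1;0 0 0 0 0 0 1;0 0 0 0 0 0 1;0 0 0 0 0 0 1")

```text
clock: 28.78
eef_pos: [516.1, -411.4, 216.1]
tcp_rot: [-3.14, 0.001, 0.018]
contact_force: [0.6, -0.7, -3.0]
opening: 0.734
```

Run:
```python
from h import *
s=r.sense();print(s["clock"],s["eef_pos"].round(1),s["tcp_rot"].round(4),s["contact_force"].round(1),s["wrist_torque"].round(2),s["opening"])
```

```text
28.7833 [ 516.1 -411.4  216.1] [-3.1403e+00  1.5000e-03  1.7700e-02] [ 0.6 -0.7 -3. ] [-0.04 -0.    0.03] 0.7336280078071579
```

Emit:
apply_moves(series="0.84 -3.69 0 0 0 0 1;0.84 -3.69 0 0 0 0 1;0.84 -3.69 0 0 0 0 1;0.84 -3.69 0 0 0 0 1;0.84 -3.69 0 0 0 0 1;0.84 -3.69 0 0 0 0 1;0.84 -3.69 0 0 0 0 1;0.84 -3.69 0 0 0 0 1;0.84 -3.69 0 0 0 0 1;0.84 -3.69 0 0 0 0 1")

```text
clock: 29.62
eef_pos: [593.1, -39.7, 215.1]
tcp_rot: [-3.141, 0.004, 0.018]
contact_force: [0.3, -0.7, -2.3]
opening: 0.732
```

Emit:
apply_moves(series="0.88 -3.68 0 0 0 0 1;0 0 0 0 0 -0.12 1;0 0 0 0 0 -0.12 1;0 0 0 0 0 -0.12 1;0 0 0 0 0 -0.12 1;0 0 0 0 0 -0.12 1;0 0 0 0 0 -0.12 1;0 0 0 0 0 -0.12 1;0 0 0 0 0 -0.12 1;0 0 0 0 0 -0.12 1")

```text
clock: 30.45
eef_pos: [601.2, -4.7, 215.0]
tcp_rot: [-3.138, 0.002, 1.104]
contact_force: [0.7, 0.1, -1.8]
opening: 0.739
```

Emit:
apply_moves(series="0 0 0 0 0 -0.12 1;0 0 0 0 0 -0.12 1;0 0 0 0 0 -0.12 1;0 0 0 0 0 -0.097 1;0 0 0 0 0 0 1;0 0 0 0 0 0 1;0 0 0 0 0 0 1;0 0 0 0 0 0 1;0 0 0 0 0 0 1;0 0 0 0 0 0 1")

```text
clock: 31.28
eef_pos: [602.4, -4.7, 217.2]
tcp_rot: [-3.141, 0.0, 1.554]
contact_force: [0.3, 0.3, -2.5]
opening: 0.735
```

Run:
```python
from h import *
import json
s=r.sense();print(s["clock"],s["eef_pos"].round(1),s["tcp_rot"].round(4),s["contact_force"].round(1),s["opening"])
c=r.camera_info("wrist");f=r.grab_frame("wrist");cv2.imwrite("pics/w6.png",f)
json.dump({k:np.array(v).tolist() for k,v in c.items() if k in("K","extrinsics")},open("w6.json","w"))
```

```text
31.2833 [602.4  -4.7 217.2] [-3.1415  0.      1.5538] [ 0.3  0.3 -2.5] 0.7351151094883288
```

View pics/w6.png

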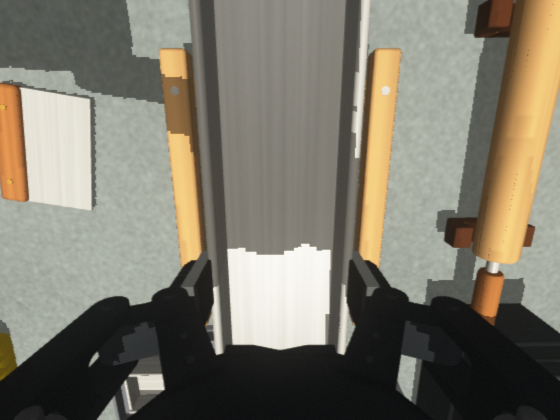

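The clean tray is centred between the rails: the rails' outer edges are at x=160 and 400, and the tray spans 190–368. Lowering.

Emit:
apply_moves(series="0 0 2.5 0 0 0 1;0 0 2.5 0 0 0 1;0 0 2.5 0 0 0 1;0 0 2.5 0 0 0 1;0 0 2.3 0 0 0 1;0 0 1.8 0 0 0 1;0 0 1.2 0 0 0 1;0 0 0.8 0 0 0 1;0 0 0.5 0 0 0 1;0 0 0.2 0 0 0 1")

```text
clock: 32.17
eef_pos: [602.7, -4.7, 49.2]
tcp_rot: [3.141, 0.0, 1.555]
contact_force: [0.2, 0.4, -1.4]
opening: 0.736
```

Emit:
apply_moves(series="0 0 0 0 0 0 1;0 0 0 0 0 0 1;0 0 0 0 0 0 1;0 0 0 0 0 0 -1;0 0 0 0 0 0 -1;0 0 0 0 0 0 -1;0 0 0 0 0 0 -1;0 0 0 0 0 0 -1;0 0 0 0 0 0 -1;0 0 0 0 0 0 -1")

```text
clock: 33.0
eef_pos: [602.5, -4.7, 49.3]
tcp_rot: [-3.142, 0.0, 1.555]
contact_force: [-0.8, 1.1, 1.3]
opening: 1.0
```

Emit:
apply_moves(series="0 0 0 0 0 0 -1;0 0 -1 0 0 0 -1;0 0 -2.5 0 0 0 -1;0 0 -3 0 0 0 -1;0 0 -3.5 0 0 0 -1;0 0 -4 0 0 0 -1;0 0 -4 0 0 0 -1;0 0 -4 0 0 0 -1;0 0 -4 0 0 0 -1;0 0 -1 0 0 0 -1")

```text
clock: 33.83
eef_pos: [604.7, -4.7, 327.4]
tcp_rot: [3.132, -0.0, 1.555]
contact_force: [0.1, 0.1, -0.2]
opening: 1.0
```

Run:
```python
from h import *
import json
s=r.sense();print(s["clock"],s["eef_pos"].round(1),s["tcp_rot"].round(4),s["contact_force"].round(1),s["opening"])
c=r.camera_info("wrist");f=r.grab_frame("wrist");t=r.grab_frame("top")
json.dump({k:np.array(v).tolist() for k,v in c.items() if k in("K","extrinsics")},open("w7.json","w"))
o=np.zeros((420,800,3),np.uint8);o[:,:560]=f;o[:240,560:]=cv2.resize(t[130:270,70:210],(240,240));cv2.imwrite("pics/w7.png",o)
```

```text
33.8333 [604.7  -4.7 327.4] [ 3.1316 -0.      1.5547] [ 0.1  0.1 -0.2] 1.000163923875617
```

View pics/w7.png

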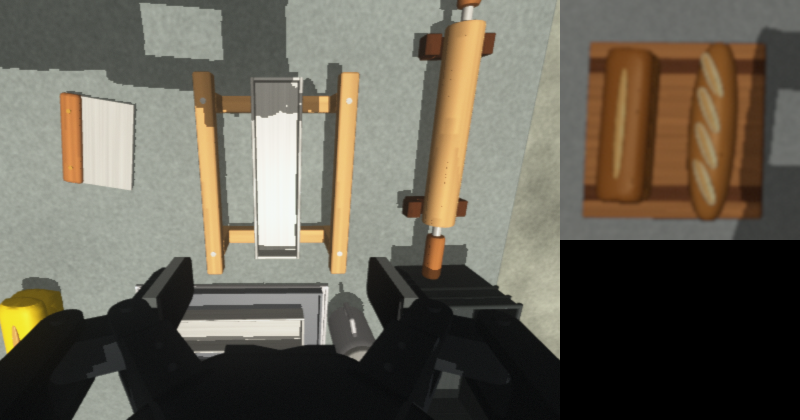

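The clean tray lies between the rails, with corners at (250,78), (300,78), (299,258) and (256,259). Both loaves rest on the board.

Run:
```python
from h import *
import json
c=json.load(open("w7.json"))
print("trestle",fit(ray("wrist",[(193,72),(359,72),(346,272),(209,273)],85,c),[(-97,130),(97,130),(97,-130),(-97,-130)]))
print("clean",fit(ray("wrist",[(250,78),(300,78),(299,259),(256,259)],50,c),[(-32,125),(32,125),(32,-125),(-32,-125)]))
```

```text
trestle (array([ 6.02485e+02, -4.88300e+00, -1.30000e-02]), np.float64(2.1))
clean (array([ 6.01671e+02, -3.87400e+00, -7.00000e-03]), np.float64(0.9))
```

Emit:
apply_moves(series="2.99 -1.39 0 0 0 0 -1;2.99 -1.39 0 0 0 0 -1;2.99 -1.39 0 0 0 0 -1;2.99 -1.39 0 0 0 0 -1;2.99 -1.39 0 0 0 0 -1;2.99 -1.39 0 0 0 0 -1;2.99 -1.39 0 0 0 0 -1;2.99 -1.39 0 0 0 0 -1;2.99 -1.39 0 0 0 0 -1;2.99 -1.39 0 0 0 0 -1")

```text
clock: 34.77
eef_pos: [466.6, 297.3, 317.6]
tcp_rot: [-3.139, 0.002, 1.555]
contact_force: [0.7, 0.5, 0.5]
opening: 1.001
```

Emit:
apply_moves(series="0 0 0 0 0 -0.12 -1;0 0 0 0 0 -0.12 -1;0 0 0 0 0 -0.12 -1;0 0 0 0 0 -0.12 -1;0 0 0 0 0 -0.12 -1;0 0 0 0 0 -0.12 -1;0 0 0 0 0 -0.12 -1;0 0 0 0 0 -0.12 -1;0 0 0 0 0 -0.12 -1;0 0 0 0 0 -0.12 -1")

```text
clock: 35.6
eef_pos: [467.4, 296.0, 317.4]
tcp_rot: [-3.139, -0.002, 2.761]
contact_force: [0.9, 0.9, 0.0]
opening: 1.004
```

Emit:
apply_moves(series="0 0 0 0 0 -0.12 -1;0 0 0 0 0 -0.12 -1;0 0 0 0 0 -0.12 -1;0 0 0 0 0 -0.009 -1;0 0 0 0 0 0 -1;0 0 0 0 0 0 -1;0 0 0 0 0 0 -1;0 0 0 0 0 0 -1;0 0 0 0 0 0 -1;0 0 0 0 0 0 -1")

```text
clock: 36.43
eef_pos: [468.3, 296.5, 319.3]
tcp_rot: [3.142, 0.0, 3.123]
contact_force: [-0.1, 0.2, -0.1]
opening: 1.001
```

Run:
```python
from h import *
s=r.sense();print(s["clock"],s["eef_pos"].round(1),s["tcp_rot"].round(4),s["contact_force"].round(1),s["opening"])
```

```text
36.4333 [468.3 296.5 319.3] [3.1416 0.     3.1229] [-0.1  0.2 -0.1] 1.0006636748434097
```

Emit:
apply_moves(series="0 0 3.5 0 0 0 -1;0 0 3.5 0 0 0 -1;0 0 3.5 0 0 0 -1;0 0 3.5 0 0 0 -1;0 0 3.5 0 0 0 -1;0 0 3.5 0 0 0 -1;0 0 3 0 0 0 -1;0 0 2 0 0 0 -1;0 0 1 0 0 0 -1;0 0 0.4 0 0 0 -1")

```text
clock: 37.27
eef_pos: [467.6, 296.1, 43.8]
tcp_rot: [-3.14, -0.002, 3.123]
contact_force: [-0.6, 0.2, -0.3]
opening: 1.003
```

Emit:
apply_moves(series="0 0 0 0 0 0 -1;0 0 0 0 0 0 -1;0 0 0 0 0 0 1;0 0 0 0 0 0 1;0 0 0 0 0 0 1;0 0 0 0 0 0 1;0 0 0 0 0 0 1;0 0 0 0 0 0 1;0 0 0 0 0 0 1;0 0 0 0 0 0 1")

```text
clock: 38.1
eef_pos: [469.1, 297.0, 46.8]
tcp_rot: [3.14, 0.002, 3.124]
contact_force: [-1.3, -0.3, 6.0]
opening: 0.717
```

Emit:
apply_moves(series="0 0 -1.5 0 0 0 1;0 0 -2.5 0 0 0 1;0 0 -3 0 0 0 1;0 0 -3 0 0 0 1;0 0 -3 0 0 0 1;0 0 -2.5 0 0 0 1;0 0 -1.2 0 0 0 1;0 0 0 0 0 0 1;0 0 0 0 0 0 1;0 0 0 0 0 0 1")

```text
clock: 38.93
eef_pos: [467.4, 296.0, 210.7]
tcp_rot: [-3.14, -0.002, 3.124]
contact_force: [-0.1, 1.0, -2.9]
opening: 0.72
```

Emit:
apply_moves(series="-1.44 -3.55 0 0 0 0 1;-1.44 -3.55 0 0 0 0 1;-1.44 -3.55 0 0 0 0 1;-1.44 -3.55 0 0 0 0 1;-1.44 -3.55 0 0 0 0 1;-1.44 -3.55 0 0 0 0 1;-1.44 -3.55 0 0 0 0 1;-1.44 -3.55 0 0 0 0 1;-1.44 -3.55 0 0 0 0 1;-1.44 -3.55 0 0 0 0 1")

```text
clock: 39.77
eef_pos: [605.2, -62.9, 209.8]
tcp_rot: [3.141, -0.004, 3.124]
contact_force: [0.4, 0.9, -1.8]
opening: 0.722
```

Emit:
apply_moves(series="0 0 0 0 0 0 1;0 0 0 0 0 0 1;0 0 0 0 0 0 1;0 0 0 0 0 0 1;0 0 0 0 0 0 1;0 0 0 0 0 0 1;0 0 0 0 0 0 1;0 0 0 0 0 0 1;0 0 0 0 0 0 1;0 0 0 0 0 0 1")

```text
clock: 40.6
eef_pos: [605.9, -60.8, 212.4]
tcp_rot: [-3.142, 0.0, 3.124]
contact_force: [-0.3, 1.0, -2.5]
opening: 0.718
```

Run:
```python
from h import *
s=r.sense();print(s["clock"],s["eef_pos"].round(1),s["tcp_rot"].round(4),s["contact_force"].round(1),s["opening"])
```

```text
40.6 [605.9 -60.8 212.4] [-3.1416e+00  2.0000e-04  3.1240e+00] [-0.3  1.  -2.5] 0.7177789096461271
```

Emit:
apply_moves(series="0 0 2 0 0 0 1;0 0 2.5 0 0 0 1;0 0 2.3 0 0 0 1;0 0 1.5 0 0 0 1;0 0 0.9 0 0 0 1;0 0 0.5 0 0 0 1;0 0 0.15 0 0 0 1;0 0 0 0 0 0 1;0 0 0 0 0 0 1;0 0 0 0 0 0 1")

```text
clock: 41.43
eef_pos: [606.5, -61.1, 114.6]
tcp_rot: [-3.141, 0.002, 3.124]
contact_force: [0.9, -0.6, -2.4]
opening: 0.724
```

Emit:
apply_moves(series="0 0 0 0 0 0 -1;0 0 0 0 0 0 -1;0 0 0 0 0 0 -1;0 0 0 0 0 0 -1;0 0 0 0 0 0 -1;0 0 0 0 0 0 -1;0 0 0 0 0 0 -1;0 0 0 0 0 0 -1;0 0 0 0 0 0 -1;0 0 0 0 0 0 -1")

```text
clock: 42.27
eef_pos: [605.9, -61.0, 113.8]
tcp_rot: [-3.142, -0.0, 3.124]
contact_force: [-0.2, -0.7, -0.1]
opening: 1.001
```

Emit:
apply_moves(series="0 0 -1.5 0 0 0 -1;0 0 -2.5 0 0 0 -1;0 0 -3 0 0 0 -1;0 0 -3 0 0 0 -1;0 0 -2 0 0 0 -1;0 0 0 0 0 0 -1;0 0 0 0 0 0 -1;0 0 0 0 0 0 -1;0 0 0 0 0 0 -1;0 0 0 0 0 0 -1")

```text
clock: 43.1
eef_pos: [605.2, -60.9, 232.3]
tcp_rot: [3.141, -0.002, 3.124]
contact_force: [-0.1, -0.3, -0.7]
opening: 1.003
```

Run:
```python
from h import *
s=r.sense();print(s["clock"],s["eef_pos"].round(1),s["tcp_rot"].round(4),s["contact_force"].round(1),s["opening"])
```

```text
43.1 [605.2 -60.9 232.3] [ 3.1414e+00 -2.4000e-03  3.1237e+00] [-0.1 -0.3 -0.7] 1.0029832706235102
```

Emit:
apply_moves(series="1.19 3.91 0 0 0 0 -1;1.19 3.91 0 0 0 0 -1;1.19 3.91 0 0 0 0 -1;1.19 3.91 0 0 0 0 -1;1.19 3.91 0 0 0 0 -1;1.19 3.91 0 0 0 0 -1;1.19 3.91 0 0 0 0 -1;1.19 3.91 0 0 0 0 -1;1.19 3.91 0 0 0 0 -1;1.19 3.91 0 0 0 0 -1")

```text
clock: 43.93
eef_pos: [492.7, 333.7, 232.9]
tcp_rot: [-3.141, -0.001, 3.124]
contact_force: [0.9, -0.4, 0.7]
opening: 0.994
```

Emit:
apply_moves(series="1.19 3.91 0 0 0 0 -1;1.22 3.9 0 0 0 0 -1;0 0 0 0 0 0 -1;0 0 0 0 0 0 -1;0 0 0 0 0 0 -1;0 0 0 0 0 0 -1;0 0 0 0 0 0 -1;0 0 0 0 0 0 -1;0 0 0 0 0 0 -1;0 0 0 0 0 0 -1")

```text
clock: 44.77
eef_pos: [471.6, 410.0, 233.9]
tcp_rot: [3.142, 0.0, 3.123]
contact_force: [-0.6, -0.1, 0.2]
opening: 1.001
```

Emit:
apply_moves(series="0 0 2.5 0 0 0 -1;0 0 3 0 0 0 -1;0 0 3 0 0 0 -1;0 0 3 0 0 0 -1;0 0 2.5 0 0 0 -1;0 0 2 0 0 0 -1;0 0 1.5 0 0 0 -1;0 0 1 0 0 0 -1;0 0 0 0 0 0 -1;0 0 0 0 0 0 -1")

```text
clock: 45.6
eef_pos: [471.4, 410.5, 48.9]
tcp_rot: [-3.141, -0.0, 3.123]
contact_force: [0.6, -0.0, 0.4]
opening: 0.999
```

Emit:
apply_moves(series="0 0 0 0 0 0 1;0 0 0 0 0 0 1;0 0 0 0 0 0 1;0 0 0 0 0 0 1;0 0 0 0 0 0 1;0 0 0 0 0 0 1;0 0 0 0 0 0 1;0 0 0 0 0 0 1;0 0 0 0 0 0 1;0 0 0 0 0 0 1")

```text
clock: 46.43
eef_pos: [472.0, 411.1, 50.2]
tcp_rot: [3.14, 0.002, 3.124]
contact_force: [0.0, -1.2, 6.6]
opening: 0.723
```

Emit:
apply_moves(series="0 0 -1.5 0 0 0 1;0 0 -2.5 0 0 0 1;0 0 -3 0 0 0 1;0 0 -3 0 0 0 1;0 0 -3 0 0 0 1;0 0 -2.5 0 0 0 1;0 0 -1.2 0 0 0 1;0 0 0 0 0 0 1;0 0 0 0 0 0 1;0 0 0 0 0 0 1")

```text
clock: 47.27
eef_pos: [470.4, 409.8, 213.9]
tcp_rot: [-3.14, -0.002, 3.124]
contact_force: [-0.7, -0.3, -2.2]
opening: 0.726
```

Run:
```python
from h import *
s=r.sense();print(s["clock"],s["eef_pos"].round(1),s["tcp_rot"].round(4),s["contact_force"].round(1),s["opening"])
```

```text
47.2667 [470.4 409.8 213.9] [-3.1398e+00 -2.1000e-03  3.1237e+00] [-0.7 -0.3 -2.2] 0.726304575385837
```

Emit:
apply_moves(series="-1.44 -3.55 0 0 0 0 1;-1.44 -3.55 0 0 0 0 1;-1.44 -3.55 0 0 0 0 1;-1.44 -3.55 0 0 0 0 1;-1.44 -3.55 0 0 0 0 1;-1.44 -3.55 0 0 0 0 1;-1.44 -3.55 0 0 0 0 1;-1.44 -3.55 0 0 0 0 1;-1.44 -3.55 0 0 0 0 1;-1.44 -3.55 0 0 0 0 1")

```text
clock: 48.1
eef_pos: [608.2, 51.0, 213.5]
tcp_rot: [-3.141, -0.003, 3.124]
contact_force: [0.5, 1.0, -2.1]
opening: 0.722
```

Emit:
apply_moves(series="0 0 0 0 0 0 1;0 0 0 0 0 0 1;0 0 0 0 0 0 1;0 0 0 0 0 0 1;0 0 0 0 0 0 1;0 0 0 0 0 0 1;0 0 0 0 0 0 1;0 0 0 0 0 0 1;0 0 0 0 0 0 1;0 0 0 0 0 0 1")

```text
clock: 48.93
eef_pos: [608.9, 53.2, 215.9]
tcp_rot: [3.142, 0.0, 3.124]
contact_force: [0.1, -0.8, -2.4]
opening: 0.721
```

Emit:
apply_moves(series="0 0 2 0 0 0 1;0 0 2.5 0 0 0 1;0 0 2.3 0 0 0 1;0 0 1.5 0 0 0 1;0 0 0.9 0 0 0 1;0 0 0.5 0 0 0 1;0 0 0.2 0 0 0 1;0 0 0 0 0 0 1;0 0 0 0 0 0 1;0 0 0 0 0 0 1")

```text
clock: 49.77
eef_pos: [609.6, 53.1, 117.6]
tcp_rot: [3.141, 0.002, 3.124]
contact_force: [-0.6, -0.2, -2.6]
opening: 0.721
```

Emit:
apply_moves(series="0 0 0 0 0 0 -1;0 0 0 0 0 0 -1;0 0 0 0 0 0 -1;0 0 0 0 0 0 -1;0 0 0 0 0 0 -1;0 0 0 0 0 0 -1;0 0 0 0 0 0 -1;0 0 0 0 0 0 -1;0 0 0 0 0 0 -1;0 0 0 0 0 0 -1")

```text
clock: 50.6
eef_pos: [608.9, 53.0, 116.7]
tcp_rot: [-3.142, -0.0, 3.124]
contact_force: [0.2, -0.1, -0.4]
opening: 0.997
```

Emit:
apply_moves(series="0 0 -1.5 0 0 0 -1;0 0 -2.5 0 0 0 -1;0 0 -3 0 0 0 -1;0 0 -3.5 0 0 0 -1;0 0 -3.5 0 0 0 -1;0 0 -3.5 0 0 0 -1;0 0 -3.5 0 0 0 -1;0 0 -2.5 0 0 0 -1;0 0 0 0 0 0 -1;0 0 0 0 0 0 -1")

```text
clock: 51.43
eef_pos: [609.5, 53.1, 353.5]
tcp_rot: [3.141, 0.003, 3.124]
contact_force: [0.1, -0.6, -1.4]
opening: 0.999
```

Emit:
apply_moves(series="3 2 0 0 0 0 -1;3 2 0 0 0 0 -1;3 2 0 0 0 0 -1;3 2 0 0 0 0 -1;3 2 0 0 0 0 -1;3 2 0 0 0 0 -1;0 0 0 0 0 0 -1;0 0 0 0 0 0 -1;0 0 0 0 0 0 -1;0 0 0 0 0 0 -1")

```text
clock: 52.27
eef_pos: [431.6, 175.8, 351.1]
tcp_rot: [-3.141, -0.001, 3.123]
contact_force: [-0.5, 0.2, 0.8]
opening: 0.999
```

Run:
```python
from h import *
s=r.sense();print(s["clock"],s["eef_pos"].round(1),s["tcp_rot"].round(4),s["contact_force"].round(1),s["opening"])
im=r.grab_frame("top");cv2.imwrite("pics/top9.png",im)
a=cv2.resize(im[80:270,220:490],None,fx=2.95,fy=2.95,interpolation=cv2.INTER_CUBIC);cv2.imwrite("pics/crop9.png",a)
```

```text
52.2667 [431.6 175.8 351.1] [-3.1410e+00 -7.0000e-04  3.1232e+00] [-0.5  0.2  0.8] 0.9985517974132402
```

View pics/crop9.png

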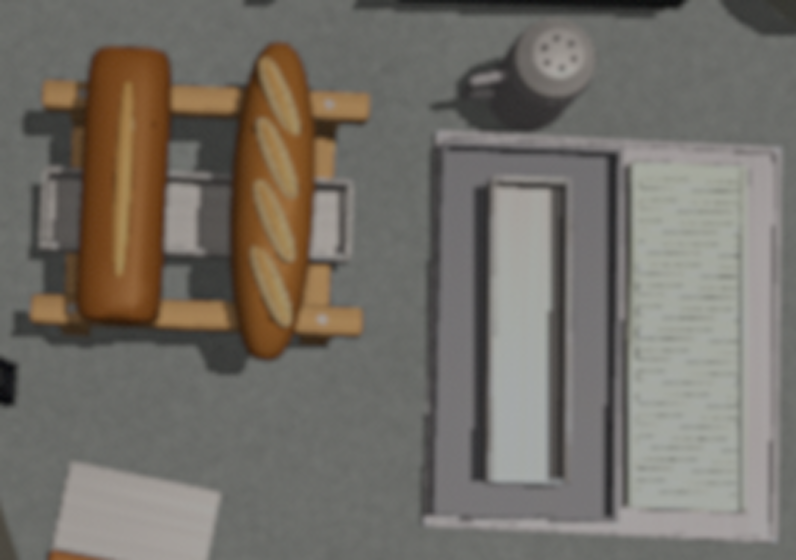

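Run:
```python
import cv2,numpy as np
a,b=[cv2.cvtColor(cv2.imread(f"pics/{n}.png"),cv2.COLOR_BGR2GRAY).astype(np.float32) for n in("top0","top9")]
for n,(x0,x1,y0,y1) in dict(tin=(248,282,92,194),long=(297,331,91,204),shaker=(378,426,86,122),jar=(155,192,78,118)).items():
    W=np.eye(2,3,dtype=np.float32);cc,W=cv2.findTransformECC(a[y0:y1,x0:x1],b[y0:y1,x0:x1],W,cv2.MOTION_EUCLIDEAN)
    c=np.array([(x1-x0)/2,(y1-y0)/2,1]);d=W@c-c[:2];print(n,"cc",round(cc,3),"shift mm (dx,dy)",(-d[1]*2.28).round(1),(-d[0]*2.28).round(1),"rot",round(float(np.arctan2(W[1,0],W[0,0])),3))
```

```text
tin cc 0.973 shift mm (dx,dy) 1.1 3.6 rot -0.004
long cc 0.992 shift mm (dx,dy) 0.2 1.3 rot -0.002
shaker cc 1.0 shift mm (dx,dy) 0.0 -0.0 rot 0.0
jar cc 1.0 shift mm (dx,dy) 0.0 -0.0 rot -0.0
```

All shifts are well inside 15 mm, and the arm is clear of everything. Handing in.

```bash
python3 -c "
from rig import r
print(r.sign_off())"
```

```text
the job is handed in; nothing more can be done
None
```

The job is done and handed in at about 52 s of the 139 s allowed. Both loaves went to the bread board and the used tray into the dish tray. The clean tray went onto the stretchers, and both loaves went back across the rails.

My last checks all passed, though no verdict was reported at hand-in:

| Item | Result | Limit |
|---|---|---|
| Tin loaf, from its start | about 4 mm, 0.004 rad of turn | 15 mm, 0.17 rad |
| Long loaf, from its start | about 1.5 mm, 0.002 rad of turn | 15 mm, 0.17 rad |
| Clean tray, from centred on the trestle | about 1 mm, within 0.01 rad of the rails | 15 mm, 0.12 rad |
| Used tray, from the dish tray's middle | about 2 mm lengthwise, 4 mm across | 30 mm lengthwise, 45 mm across |
| Flour shaker and yeast jar | no measurable movement | 20 mm |

- **Clean tray:** measured from the wrist camera just before the loaves went back on. Afterwards I only saw it undisturbed in the last top picture.
- **Dish tray:** its outline fitted only to 4 mm, so the used tray's figures are rougher than the others.
- **Tin loaf:** its first position differed by about 5 mm between the two cameras. I avoided relying on it by putting each loaf back by the reverse of the move that took it away.

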